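# Rap the dust extractor and draw its clogged filter cassette

## Robot

A 6-joint arm with a two-finger parallel gripper is mounted at the origin on the work surface. World frame = base frame: x ahead of the robot, y to its left, z up, the work surface at z = 0. Lengths are in m, angles in rad, forces in N, time in s.
With the tool pointing down it reaches from about 0.3 to 0.775 m from the base axis. Payload 14.6 kg.
Tool frame: the origin (TCP) lies between the finger pads; the fingertips stand ctrl.tip_extent ahead of it and the grasp point (between the pads) lies 3 mm ahead of it (ctrl.tip_extent is the distance from the TCP to the fingertips, in m); z points along the fingers, y is the line along which they close (so a half turn about z gives the same grasp; the last joint's range is limited). The gripper opens to 94 mm and grips with 3 to 60 N. Pads are 16 mm wide; open, the fingers measure 119 mm over their backs; the gripper's body (75 mm by 177 mm) begins 78 mm behind the grasp point.
Start: joints at [1.175, 0.3, 1.521, -0, 1.321, -0.067], TCP at [0.178, 0.521, 0.227] pointing down, gripper open.
Joint ranges: [-3.03, 3.03], [-0.79, 2.21], [0.23, 2.52], [-1.04, 4.18], [0, 3.07], [-2.55, 2.55]. Speed limits (rad/s): [2.22, 2.22, 2.57, 3.14, 3.14, 3.14].

## Interface

Orientations are given as [roll, pitch, yaw] about the fixed x, y, z axes, in that order (R = Rz(yaw) Ry(pitch) Rx(roll)).
In Python, from station import ctrl gives the robot as it stands.
- The arm moves only by the tool shift_gripper, called after "Call:" as name(argument=value, ...), one argument or row to a line, values as JSON. Schema: {"type":"object","properties":{"increments":{"type":"array","items":{"type":"array","items":{"type":"number"},"minItems":6,"maxItems":6},"minItems":1,"maxItems":10},"aperture":{"type":"number"},"squeeze":{"type":"number"},"only":{"type":"string"},"quiet":{"type":"boolean"},"lines":{"type":"string"}},"required":["increments"],"additionalProperties":false}. increments is a list of rows, 1 to 10 of them, each of 6 numbers: dx, dy, dz in shares of the most that a row can go, 1 being 50 mm, then a rotation vector rx, ry, rz in units of 0.1 rad; each row shifts and turns the commanded pose from where the row before left it, along the tool's axes as they then stand; what a row does not reach is not made up. A row lasts 1/10 s, in which the tool goes at most 0.05 m and 0.15 rad, less where a joint would pass 70% of its speed; a pose out of reach is approached as far as the arm can. aperture is the finger opening in m, set as the call begins (left out keeps the last). The fingers move at their own pace and stop on an object; squeeze is the grip in N (left out, the last holds). Time passes only in rows, so rows that do not move let the fingers close. The tool returns the time, the measured TCP pose, the force, the opening and the grip force at its end. only (a regular expression) keeps the lines of the reply that match it, lines (a string "A,B") keeps lines A to B, and quiet returns only ok. Input that does not fit is refused with a message, and nothing moves.
- ctrl.get_obs(): the state, without advancing time (a new reading comes with each control period).
- ctrl.camera(name): name is "side" or "top"; returns a dict with "pixels" (400x640x3 uint8, blue, green, red), "fx", "fy", "cx", "cy" (pixels), "extrinsics" (4x4, takes a point from camera to world coordinates). Camera axes: x right, y up, looking along -z (the intrinsics and any distortion apply to the point x, -y, -z); pixel columns grow to the right and rows downward; lengths in m; the calibration is good to about 2 mm. A picture is of the moment at which its call begins. There is no depth.
- ctrl.hand_in(): hands the job in; it is judged then, once.
The state is a dict: "time_s": time; "qpos": joint angles; "joint_vel": joint speeds; "tau": joint torques, N m; "ee_pos": TCP position; "eef_rot": TCP orientation; "force": force on the tool from outside, world axes, zero at the start; "moment": the same for the moment, N m; "grip_width": finger opening in m; "grip_force": force on a finger pad.
Only numpy, scipy, OpenCV 4.12 (cv2) and the standard library are available. Lean on these libraries where they do the work, as an engineer would, in place of code of your own. Each camera call takes 0.05 s, during which the arm holds its last target. There are 200 camera calls.

## Task

Change-over on the shoemaker's bench dust extractor: push the rapping paddle on its top right down to its stop so the loose leather dust is knocked off the filters, and let it spring back up. Then take hold of the brown, dust-clogged filter cassette by its two green side catches, pinch them together while it still sits in its bay so that it unlatches, and lift it out upright until its underside is at least 5 cm above the machine's top. Finish while still holding it there, steady and upright, in the gripper; leave the clean white cassette in its bay and do not disturb the jar, the brush pot or the hammer.

Things in the scene. Friction and masses are not known exactly. Their poses are not given: they have to be found in the camera images.
- extractor: grey steel bench dust extractor, fixed, 220 (x) by 320 (y) mm. Origin: centre of its case at bench level; its flat top (deck) is 115 mm above the bench, front with drawer looks to -x. Two equal bays, deck slots 61 (x) by 74 (y) mm, centred at x 0, y +95 and y -5 mm, hold the brown and white cassettes, either way round. A shaft along the deck at x +88 mm is 17 mm high; fan drum behind
- paddle (a joint): angle of the rapping paddle (rad): 0 = sprung up at rest, 0.20 = down on its stop. Lever on the deck, hinged about the y direction at extractor x +88, y -110 mm, 12 mm above the deck; its free end, with the pad, points to the extractor's -x. Spring return: at the pad it starts to move at about 3 N and needs about 7 N when fully down
- paddle_pad (a point): centre of the upper face of the paddle's black ribbed rubber pad (62 by 60 mm, yellow side edges), 90 mm from the hinge; at rest about 38 mm above the deck, at the stop 20.5 mm above the deck
- brown_cassette: filter cassette to take out: brown dust-clogged pleats, dust-brown frame, green catches on its +x and -x sides; 59 (x) by 70 (y) by 80 mm, 0.3 to 0.5 kg. Origin: centre of its underside, z up, 45 mm above the bench when seated, so the frame's top stands 10 mm above the deck. 1 mm play in the bay; it must rise 70 mm to be out. The hooks of both catches hold it under the deck edge until pinched in
- brown_grip (a point): where to pinch the brown cassette: midway between its two catches, on its axis 100 mm above its origin (30 mm above the deck when seated); fingers close along the cassette's x. There the catches measure 65 mm over their outer faces at rest (leaning out, 69 mm at the tips) and 45 mm, upright and parallel, when fully pinched
- brown_catch_near (a joint): angle of the brown cassette's -x catch (rad): 0 = sprung out, latched; 0.11 = pinched fully in; unhooked from about 0.08. A green tongue 34 mm wide (y), 4 mm thick, hinged near the cassette's foot; its tip is 116 mm above the cassette's origin, 46 mm above the deck when seated. About 6 N at the tongue pushes it fully in
- brown_catch_far (a joint): the same for the brown cassette's +x catch
- white_cassette: the clean filter cassette, same build and size, white pleats, pale grey frame, green catches; it stays latched in its bay. Origin: centre of its underside
- glue_jar: white glue jar with green lid, 72 mm dia., 100 mm high, on the bench beside the extractor; origin: centre of its underside
- brush_pot: red pot with a white band, 84 mm dia., 95 mm high, brush handles leaning out to 170 mm height, on the bench beside the extractor; origin: centre of its underside
- hammer: hammer with wooden handle, 260 mm long, its axis x from handle to head, lying on the bench between robot and extractor; origin on the bench under its middle

How it is judged:
By the outcome, as a careful person would: the job done as asked, in the order asked, and still so for the second after the job is handed in, while the arm keeps its last pose, push and grip.
It also fails if it takes over 45 s, if anything falls off the work surface, if the arm or the gripper's body presses on something with over 40 N, if the wrist force passes 120 N, or if a joint passes its speed limit or range.

## Working session

There is one attempt and no reset: what is moved stays moved. The work goes in short steps, Python scripts to look and compute and a tool call to move; the robot and the scene stay as the last step left them, time stands still between calls to the robot, and variables do not carry over. Pictures are saved under pics/ and viewed, at most 10 in all, crops included, and the job is handed in when it is done.

```bash
ls; mkdir -p pics; python3 - <<'E'
from station import ctrl
import cv2,numpy as np,json
o=ctrl.get_obs();print(o,ctrl.tip_extent)
for n in("top","side"):
    c=ctrl.camera(n);cv2.imwrite(f"pics/{n}0.png",c["pixels"]);print(n,[c[k] for k in("fx","fy","cx","cy")],np.round(c["extrinsics"],4).tolist(),[k for k in c])
E
```

```text
pics
station.py
{'time_s': 0.0, 'qpos': array([ 1.17540552e+00,  3.00505116e-01,  1.52158890e+00, -5.52766136e-05,
        1.32069732e+00, -6.65930178e-02]), 'joint_vel': array([0.00102422, 0.00133643, 0.00014467, 0.00196048, 0.00048279,
       0.00023251]), 'tau': array([ 7.72248750e-04, -5.31806266e+01, -3.52737415e+01,  7.07995822e-02,
        2.43999698e-02, -4.64312109e-05]), 'ee_pos': array([0.17751679, 0.52031038, 0.22686435]), 'eef_rot': array([-3.14039307e+00, -2.63431169e-05,  2.81280856e+00]), 'force': array([-0.17871641,  0.23477485,  0.02668776]), 'moment': array([-0.04169459,  0.0420957 ,  0.08821317]), 'grip_force': 0.0, 'grip_width': 0.09411654126104753} 0.022
top [450.2710040731962, 450.2710040731962, 320.7740182895991, 204.46371052766543] [[0.0135, 0.9927, -0.1197, 0.4029], [-0.9997, 0.0111, -0.0205, 0.04], [-0.019, 0.1199, 0.9926, 1.305], [0.0, 0.0, 0.0, 1.0]] ['pixels', 'fx', 'fy', 'cx', 'cy', 'extrinsics']
side [462.43952893186, 462.43952893186, 323.0573703888975, 194.1785613937361] [[0.9845, 0.1216, -0.1266, 0.4149], [-0.1744, 0.7583, -0.6281, -0.5519], [0.0196, 0.6404, 0.7678, 0.868], [0.0, 0.0, 0.0, 1.0]] ['pixels', 'fx', 'fy', 'cx', 'cy', 'extrinsics']
```

View pics/top0.png

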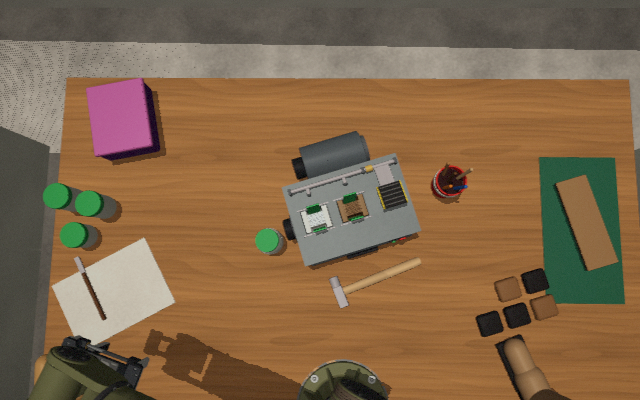

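View pics/side0.png

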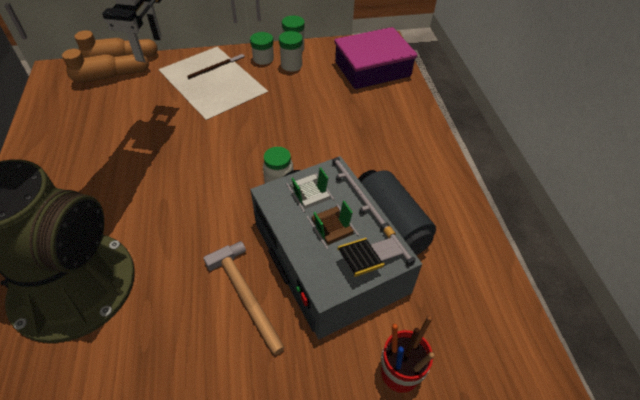

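The top view shows the extractor around px (350,210). White cassette sits at (317,218), brown in the middle bay at (352,207), paddle at (392,195), hammer in front and pot to the right. I'll enlarge both for measurement.

```bash
python3 - <<'E'
import cv2
a=cv2.imread("pics/top0.png")[140:280,270:430];cv2.imwrite("pics/topc.png",cv2.resize(a,None,fx=4.25,fy=4.25,interpolation=cv2.INTER_CUBIC))
a=cv2.imread("pics/side0.png")[150:335,240:440];cv2.imwrite("pics/sidec.png",cv2.resize(a,None,fx=3.2,fy=3.2,interpolation=cv2.INTER_CUBIC))
E
```

```text
(no output)
```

View pics/topc.png

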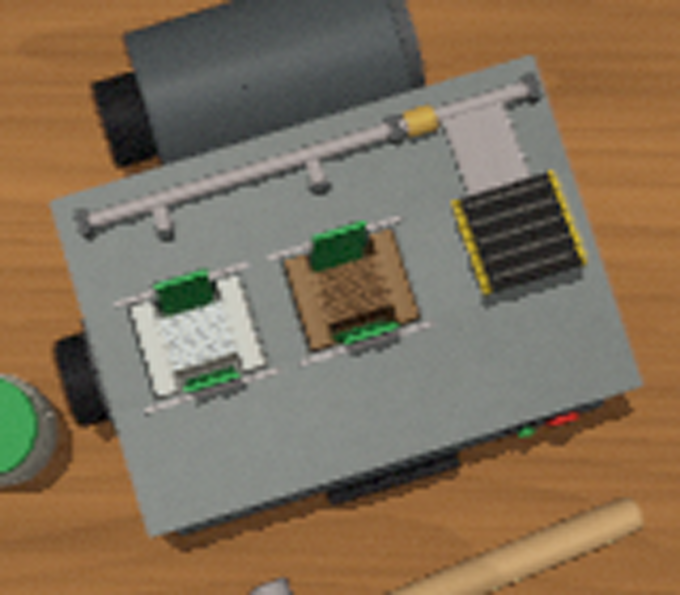

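View pics/sidec.png

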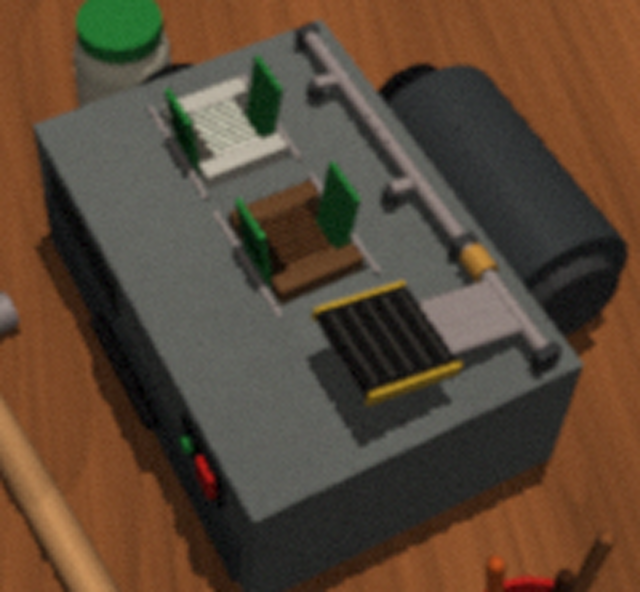

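```bash
cat > h.py <<'E'
import numpy as np,json
from scipy.optimize import least_squares
C={"top":((450.271,320.774,204.4637),[[0.0135,0.9927,-0.1197,0.4029],[-0.9997,0.0111,-0.0205,0.04],[-0.019,0.1199,0.9926,1.305],[0,0,0,1]]),
"side":((462.4395,323.0574,194.1786),[[0.9845,0.1216,-0.1266,0.4149],[-0.1744,0.7583,-0.6281,-0.5519],[0.0196,0.6404,0.7678,0.868],[0,0,0,1]])}
def proj(n,P):
    (f,cx,cy),E=C[n];E=np.array(E);p=(np.atleast_2d(P)-E[:3,3])@E[:3,:3]
    return np.c_[cx+f*p[:,0]/-p[:,2],cy-f*p[:,1]/-p[:,2]]
def ray(n,uv,z):
    (f,cx,cy),E=C[n];E=np.array(E);d=E[:3,:3]@[(uv[0]-cx)/f,-(uv[1]-cy)/f,-1]
    return E[:3,3]+d*(z-E[2,3])/d[2]
def full(n,c): # crop->pixel
    c=np.array(c,float); s,o=(4.25,(270,140)) if n=="top" else (3.2,(240,150))
    return (c+.5)/s-.5+o
def w(p,q): # extractor->world, z abs
    q=np.atleast_2d(q);c,s=np.cos(p[2]),np.sin(p[2]);return np.c_[p[0]+c*q[:,0]-s*q[:,1],p[1]+s*q[:,0]+c*q[:,1],q[:,2]]
def inv(p,x):
    c,s=np.cos(p[2]),np.sin(p[2]);d=x[:2]-p[:2];return np.r_[c*d[0]+s*d[1],-s*d[0]+c*d[1]]*1000
E
cat > fit.py <<'E'
from h import *
K=np.array([[.11,.16,.115],[.11,-.16,.115],[-.11,-.16,.115],[-.11,.16,.115]])
T=full("top",[(53,203),(535,57),(641,383),(150,533)]);S=full("side",[(320,22),(580,365),(258,518),(37,127)])
for views in (("top",),("side",),("top","side")):
    r=least_squares(lambda p:np.concatenate([(proj(n,w(p,K))-{"top":T,"side":S}[n]).ravel() for n in views]),[.58,-.02,.3])
    print(views,r.x.round(4),r.fun.round(1))
p=r.x
for nm,v,c,z in [("brownframe_l","top",(285,262),.125),("brownframe_r","top",(421,320),.125),("fartip","top",(339,230),.161),("neartip","top",(367,334),.161),("fartip_s","side",(342,178),.161),("neartip_s","side",(253,222),.161),
 ("stub","top",(318,180),.125),("padTL","top",(455,203),.153),("padTR","top",(553,173),.153),("padBR","top",(586,262),.148),("padBL","top",(487,292),.148),("ped_s TL","side",(316,312),.153),("s","side",(402,285),.153),("s","side",(462,366),.153),("s","side",(369,400),.153)]:
    x=ray(v,full(v,c),z);print(nm,x[:2].round(4),inv(p,x).round(1))
for q in ([0,-.005,.145],[-.002,-.11,.153],[0,.095,.145]):print(w(p,[q]).round(4))
E
python3 fit.py
```

```text
('top',) [ 0.537  -0.0152  0.3069] [-0.6 -0.8 -0.1 -0.8  0.8  0.7 -0.1  0.8]
('side',) [ 0.5416 -0.0147  0.3104] [ 0.5 -1.1  1.5 -0.5 -0.8  1.3 -1.1 -0.8]
('top', 'side') [ 0.54   -0.015   0.3097] [-0.7 -1.7 -0.3 -2.   0.8 -0.6  0.  -0.2 -0.2 -0.9  0.7 -0.2 -1.8  1.6
 -1.8 -0.6]
brownframe_l [0.5542 0.0225] [25.  31.4]
brownframe_r [ 0.519  -0.0619] [-34.3 -38.3]
fartip [ 0.5694 -0.0094] [29.7 -3.6]
neartip [ 0.5066 -0.0265] [-35.3  -0.8]
fartip_s [ 0.5719 -0.0086] [32.3 -3.7]
neartip_s [ 0.5126 -0.0329] [-31.6  -8.8]
stub [0.606  0.0024] [68.2 -3.6]
padTL [ 0.5879 -0.08  ] [ 25.8 -76.6]
padTR [ 0.607  -0.1395] [  25.9 -139.1]
padBR [ 0.5533 -0.1599] [ -31.5 -142.1]
padBL [ 0.5342 -0.0999] [-31.3 -79.1]
ped_s TL [ 0.5385 -0.0964] [-26.2 -77.1]
s [ 0.5918 -0.0862] [ 27.7 -83.6]
s [ 0.6124 -0.145 ] [  29.3 -145.9]
s [ 0.5561 -0.1576] [ -28.1 -140.8]
[[ 0.5415 -0.0197  0.145 ]]
[[ 0.5716 -0.1204  0.153 ]]
[[0.511  0.0755 0.145 ]]
```
Calibration scatter ±2mm; top suggests x=.537, side .5416. Use average .5385? Catches midpoint: top (0.538,-0.018) side (.5423,-0.0208). Average .540, -.0195. Fine. Compliance of the catch handles 2mm (gripper pushes one catch first). But 1mm play and positional arm stiff... If off by 2mm, one catch pinches first; the other remains 2mm out ... fingers parallel gripper both close to total 45; with offset 2mm, one catch fully in at stop (22.5), gripper force pushes against cassette against bay walls. Opening stops at 47? then the other at angle 2mm/100mm=0.02 → 0.09 >0.08 OK. Can then adjust using force reading.

Both views agree to a few mm (yaw ≈ 0.31, origin ≈ (0.540, -0.015)), and the pad and catch checks match their given sizes. Next I move above the pad with the fingers closed.

The manual's scale: shifts go in shares of 50 mm and turns go in units of 0.1 rad. Converting my numbers, -0.029 m is -0.58, -0.024 m is -0.48.

Call:
shift_gripper(
  increments=[
    [-0.58, -0.48, -0.02, 0, 0, 0],
    [-0.58, -0.48, -0.02, 0, 0, 0],
    [-0.58, -0.48, -0.02, 0, 0, 0],
    [-0.58, -0.48, -0.02, 0, 0, 0],
    [-0.58, -0.48, -0.02, 0, 0, 0],
    [-0.58, -0.48, -0.02, 0, 0, 0],
    [-0.58, -0.48, -0.02, 0, 0, 0],
    [-0.58, -0.48, -0.02, 0, 0, 0],
    [-0.58, -0.48, -0.02, 0, 0, 0],
    [-0.58, -0.48, -0.02, 0, 0, 0],
  ],
  aperture=0,
  squeeze=20,
)

```text
time_s: 1.1
ee_pos: [0.375, 0.1983, 0.2374]
eef_rot: [-3.142, -0.0, 2.813]
force: [0.7, 0.2, -0.3]
grip_width: 0.0173
grip_force: 0.0
```

Call:
shift_gripper(
  increments=[
    [-0.58, -0.48, 0, 0, 0, 0],
    [-0.58, -0.48, 0, 0, 0, 0],
    [-0.58, -0.48, 0, 0, 0, 0],
    [-0.58, -0.48, 0, 0, 0, 0],
    [-0.58, -0.48, 0, 0, 0, 0],
    [-0.58, -0.48, 0, 0, 0, 0],
    [-0.58, -0.48, 0, 0, 0, 0],
    [-0.58, -0.48, 0, 0, 0, 0],
    [-0.58, -0.48, 0, 0, 0, 0],
    [-0.58, -0.48, 0, 0, 0, 0],
  ],
)

```text
time_s: 2.1
ee_pos: [0.572, -0.1225, 0.2371]
eef_rot: [-3.142, -0.001, 2.813]
force: [0.1, 0.0, 0.1]
grip_width: 0.0003
grip_force: 0.0
```

Call:
shift_gripper(
  increments=[
    [0, 0, 0, 0, 0, 1.33],
    [0, 0, 0, 0, 0, 1.33],
    [0, 0, 0, 0, 0, 1.33],
    [0, 0, 0, 0, 0, 1.33],
    [0, 0, 0, 0, 0, 1.33],
    [0, 0, 0, 0, 0, 1.33],
    [0, 0, 0, 0, 0, 1.33],
    [0, 0, 0, 0, 0, 0],
  ],
)

```text
time_s: 2.9
ee_pos: [0.5714, -0.121, 0.2371]
eef_rot: [-3.141, -0.0, 1.88]
force: [0.6, 0.7, -0.2]
grip_width: 0.0002
grip_force: 0.0
```

```bash
cat > mv.py <<'E'
# needed shift in tool axes to world target x y z yaw
import sys,numpy as np
from station import ctrl
from scipy.spatial.transform import Rotation as R
o=ctrl.get_obs();r=R.from_euler("xyz",o["eef_rot"]);t=np.array(sys.argv[1:5],float)
print(o["time_s"],o["ee_pos"].round(4),o["eef_rot"].round(4),"F",o["force"].round(1),"shift",r.inv().apply(t[:3]-o["ee_pos"]).round(4),"rotvec",(r.inv()*R.from_euler("xyz",[np.pi,0,t[3]])).as_rotvec().round(4))
E
python3 mv.py 0.5716 -0.1204 0.19 1.8805
```

```text
2.9 [ 0.5714 -0.121   0.2371] [-3.1411e+00 -4.0000e-04  1.8796e+00] F [ 0.6  0.7 -0.2] shift [0.0005 0.0004 0.0471] rotvec [-0.0005 -0.0004 -0.0009]
```

Converted, 0.02 m is 0.4, 0.015 m is 0.3.

Call:
shift_gripper(
  increments=[
    [0, 0, 0.4, 0, 0, 0],
    [0, 0, 0.4, 0, 0, 0],
    [0, 0, 0.3, 0, 0, 0],
    [0, 0, 0.1, 0, 0, 0],
    [0, 0, 0, 0, 0, 0],
  ],
)

```text
time_s: 3.4
ee_pos: [0.5714, -0.1209, 0.1772]
eef_rot: [-3.141, -0.001, 1.884]
force: [0.2, 0.8, -0.1]
grip_width: 0.0007
grip_force: 0.0
```

Call:
shift_gripper(
  increments=[
    [0, 0, 0.1, 0, 0, 0],
    [0, 0, 0.1, 0, 0, 0],
    [0, 0, 0.06, 0, 0, 0],
    [0, 0, 0.04, 0, 0, 0],
    [0, 0, 0.04, 0, 0, 0],
    [0, 0, 0, 0, 0, 0],
  ],
)

```text
time_s: 4.0
ee_pos: [0.5714, -0.1213, 0.1605]
eef_rot: [-3.141, 0.0, 1.882]
force: [-4.7, -0.5, 6.6]
grip_width: 0.0004
grip_force: 3.0
```

Converted, 0.002 m is 0.04, 0.001 m is 0.02.

Call:
shift_gripper(
  increments=[
    [0, 0, 0.04, 0, 0, 0],
    [0, 0, 0.02, 0, 0, 0],
    [0, 0, 0, 0, 0, 0],
  ],
)

```text
time_s: 4.3
ee_pos: [0.5714, -0.1213, 0.1578]
eef_rot: [-3.141, 0.0, 1.882]
force: [-6.1, -1.1, 6.9]
grip_width: 0.0003
grip_force: 3.5
```

Call:
shift_gripper(
  increments=[
    [0, 0, 0.02, 0, 0, 0],
    [0, 0, 0.02, 0, 0, 0],
    [0, 0, 0, 0, 0, 0],
  ],
)

```text
time_s: 4.6
ee_pos: [0.5715, -0.1214, 0.1575]
eef_rot: [3.141, 0.001, 1.882]
force: [-12.3, 0.2, 21.6]
grip_width: 0.001
grip_force: 11.1
```

The force jumped from 7 to 22 N without further travel, so the paddle is on its stop. I retract, let it spring back, and move above the brown cassette.

Converted, -0.02 m is -0.4, -0.01 m is -0.2.

Call:
shift_gripper(
  increments=[
    [0, 0, -0.2, 0, 0, 0],
    [0, 0, -0.4, 0, 0, 0],
    [0, 0, -0.4, 0, 0, 0],
    [0, 0, -0.4, 0, 0, 0],
    [0, 0, 0, 0, 0, 0],
  ],
  aperture=0.08,
  squeeze=10,
)

```text
time_s: 5.1
ee_pos: [0.5724, -0.1212, 0.2278]
eef_rot: [3.138, 0.002, 1.882]
force: [0.2, -0.2, -0.4]
grip_width: 0.0371
grip_force: 0.0
```

```bash
python3 mv.py 0.540 -0.0197 0.220 1.8805; python3 - <<'E'
from station import ctrl
import cv2
a=ctrl.camera("side")["pixels"][150:335,240:440];cv2.imwrite("pics/up.png",cv2.resize(a,None,fx=3.2,fy=3.2))
E
```

```text
5.1 [ 0.5724 -0.1212  0.2278] [3.1378e+00 2.2000e-03 1.8821e+00] F [ 0.2 -0.2 -0.4] shift [0.1065 0.0002 0.0076] rotvec [0.0038 0.0022 0.0016]
```

View pics/up.png

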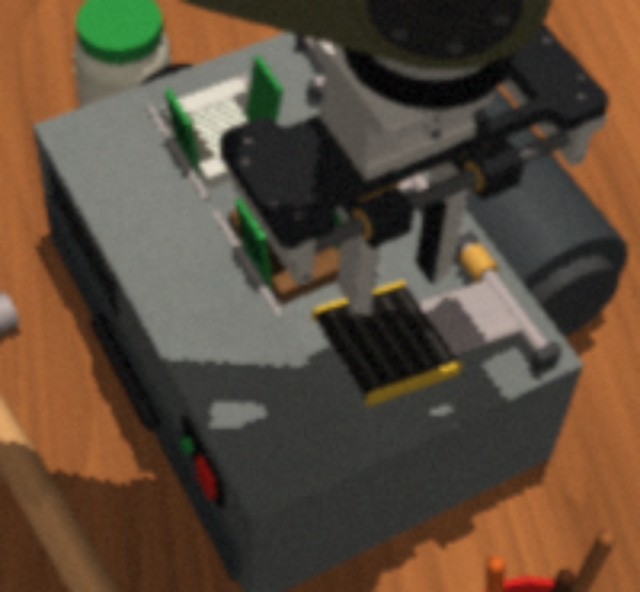

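The paddle is back up: its corners are at (402,285) and (462,366), as before. Next I move over the brown cassette and open to 80 mm.

Converted, 0.027 m is 0.54, 0.0255 m is 0.51, 0.004 rad is 0.04.

Call:
shift_gripper(
  increments=[
    [0.54, 0, 0, 0.04, 0.02, 0],
    [0.54, 0, 0, 0, 0, 0],
    [0.54, 0, 0, 0, 0, 0],
    [0.51, 0, 0, 0, 0, 0],
    [0, 0, 0, 0, 0, 0],
    [0, 0, 0, 0, 0, 0],
  ],
  aperture=0.08,
)

```text
time_s: 5.75
ee_pos: [0.5388, -0.0196, 0.2247]
eef_rot: [-3.137, -0.002, 1.883]
force: [-0.3, -0.1, 0.1]
grip_width: 0.08
grip_force: 0.0
```

```bash
python3 mv.py 0.540 -0.0197 0.151 1.8805; python3 - <<'E'
from station import ctrl
import cv2
a=ctrl.camera("side")["pixels"][150:335,240:440];cv2.imwrite("pics/ab.png",cv2.resize(a,None,fx=3.2,fy=3.2))
E
```

```text
5.75 [ 0.5388 -0.0196  0.2247] [-3.1366e+00 -2.3000e-03  1.8827e+00] F [-0.3 -0.1  0.1] shift [-0.0007  0.0015  0.0737] rotvec [-0.0049 -0.0023  0.0022]
```

View pics/ab.png

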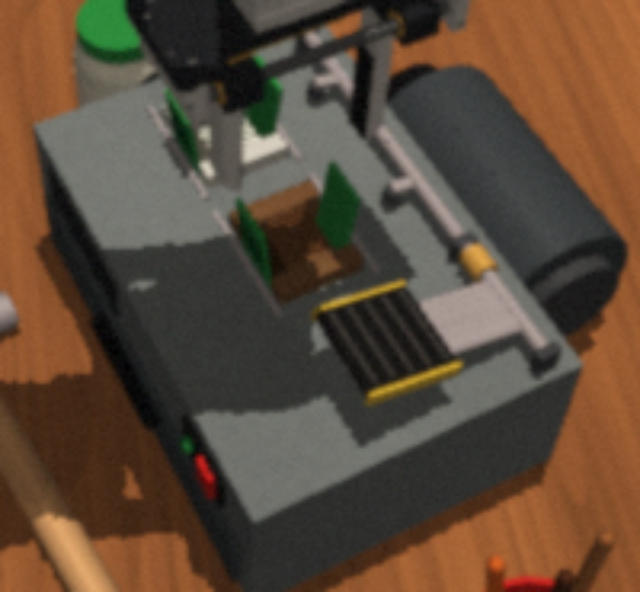

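```bash
python3 - <<'E'
from h import *
f=lambda c,z:ray("side",full("side",c),z)
a=f((228,183),.2027);b=f((370,135),.2027);print("fingers mid",((a+b)/2).round(4),np.linalg.norm(a-b))
E
```

```text
fingers mid [ 0.5415 -0.0227  0.2027] 0.090995615068468
```

Call:
shift_gripper(
  increments=[
    [0, 0.02, 0.4, -0.04, -0.02, 0],
    [0, 0, 0.4, 0, 0, 0],
    [0, 0, 0.2, 0, 0, 0],
    [0, 0, 0, 0, 0, 0],
  ],
)

```text
time_s: 6.2
ee_pos: [0.5394, -0.0199, 0.1741]
eef_rot: [-3.139, -0.001, 1.881]
force: [0.0, -0.7, -0.6]
grip_width: 0.0798
grip_force: 0.0
```

```bash
python3 mv.py 0.540 -0.0197 0.151 1.8805; python3 - <<'E'
from station import ctrl
import cv2
a=ctrl.camera("side")["pixels"][190:260,290:390];cv2.imwrite("pics/d1.png",cv2.resize(a,None,fx=5,fy=5,interpolation=cv2.INTER_CUBIC))
E
```

```text
6.2 [ 0.5394 -0.0199  0.1741] [-3.1391e+00 -1.1000e-03  1.8810e+00] F [ 0.  -0.7 -0.6] shift [0.     0.0007 0.0231] rotvec [-0.0025 -0.0011  0.0005]
```

View pics/d1.png

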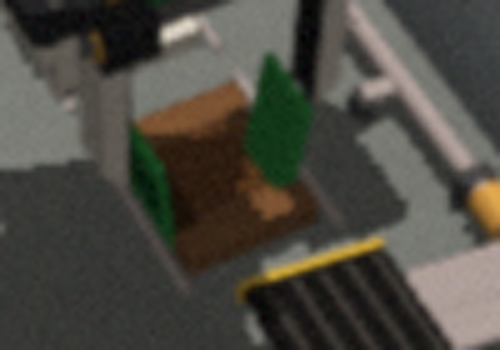

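Fingers straddle both catches: the near finger's tip is at (110,180), outside the near catch, and the far finger is behind the far catch. The camera-bias check supports x ≈ 0.540, so I descend and pinch.

Call:
shift_gripper(
  increments=[
    [0, 0.01, 0.2, 0, 0, 0],
    [0, 0, 0.16, 0, 0, 0],
    [0, 0, 0.1, 0, 0, 0],
    [0, 0, 0, 0, 0, 0],
  ],
)

```text
time_s: 6.65
ee_pos: [0.54, -0.0191, 0.1518]
eef_rot: [-3.14, -0.0, 1.882]
force: [0.2, 0.3, 0.0]
grip_width: 0.0802
grip_force: 0.0
```

Call:
shift_gripper(
  increments=[
    [0, 0, 0, 0, 0, 0],
    [0, 0, 0, 0, 0, 0],
    [0, 0, 0, 0, 0, 0],
    [0, 0, 0, 0, 0, 0],
    [0, 0, 0, 0, 0, 0],
    [0, 0, 0, 0, 0, 0],
    [0, 0, 0, 0, 0, 0],
    [0, 0, 0, 0, 0, 0],
  ],
  aperture=0.035,
  squeeze=20,
)

```text
time_s: 7.45
ee_pos: [0.5407, -0.0192, 0.1537]
eef_rot: [3.14, 0.001, 1.882]
force: [-1.3, 0.2, 7.8]
grip_width: 0.0438
grip_force: 20.0
```

```bash
python3 mv.py 0.540 -0.0197 0.151 1.8805
```

```text
7.45 [ 0.5407 -0.0192  0.1537] [3.1399e+00 6.0000e-04 1.8818e+00] F [-1.3  0.2  7.8] shift [-0.0003 -0.0008  0.0027] rotvec [0.0016 0.0006 0.0013]
```

Width is 44 mm at 20 N, so both catches are fully pinched with little side force. I firm up the grip and lift slowly at first.

Converted, -0.004 m is -0.08, -0.003 m is -0.06.

Call:
shift_gripper(
  increments=[
    [0, 0, 0, 0, 0, 0],
    [0, 0, 0, 0, 0, 0],
    [0, 0, -0.06, 0, 0, 0],
    [0, 0, -0.06, 0, 0, 0],
    [0, 0, -0.08, 0, 0, 0],
    [0, 0, 0, 0, 0, 0],
  ],
  squeeze=30,
)

```text
time_s: 8.05
ee_pos: [0.5404, -0.0192, 0.163]
eef_rot: [3.141, 0.0, 1.882]
force: [-0.3, 0.6, -3.9]
grip_width: 0.0428
grip_force: 30.0
```

```bash
python3 mv.py 0.540 -0.0197 0.30 1.8805
```

```text
8.05 [ 0.5404 -0.0192  0.163 ] [3.1412e+00 2.0000e-04 1.8819e+00] F [-0.3  0.6 -3.9] shift [-0.0004 -0.0005 -0.137 ] rotvec [0.0004 0.0002 0.0014]
```

The load is 3.9 N, about 0.4 kg, so it is free and carried. I lift it the rest of the way.

Call:
shift_gripper(
  increments=[
    [0, 0, -0.2, 0, 0, 0],
    [0, 0, -0.3, 0, 0, 0],
    [0, 0, -0.3, 0, 0, 0],
    [0, 0, -0.4, 0, 0, 0],
    [0, 0, -0.4, 0, 0, 0],
    [0, 0, -0.4, 0, 0, 0],
    [0, 0, -0.4, 0, 0, 0],
    [0, 0, -0.24, 0, 0, 0],
    [0, 0, -0.1, 0, 0, 0],
    [0, 0, 0, 0, 0, 0],
  ],
)

```text
time_s: 9.05
ee_pos: [0.5403, -0.0192, 0.2998]
eef_rot: [3.141, 0.0, 1.882]
force: [0.3, 0.1, -5.4]
grip_width: 0.0429
grip_force: 30.0
```

Call:
shift_gripper(
  increments=[
    [0, 0, 0, 0, 0, 0],
    [0, 0, 0, 0, 0, 0],
    [0, 0, 0, 0, 0, 0],
    [0, 0, 0, 0, 0, 0],
    [0, 0, 0, 0, 0, 0],
  ],
)

```text
time_s: 9.55
ee_pos: [0.5403, -0.0192, 0.2994]
eef_rot: [-3.141, -0.0, 1.882]
force: [0.0, -0.6, -4.6]
grip_width: 0.0424
grip_force: 30.0
```

```bash
python3 - <<'E'
from station import ctrl
import cv2
a=ctrl.camera("side")["pixels"][60:360,190:510];cv2.imwrite("pics/end.png",cv2.resize(a,None,fx=1.9,fy=1.9))
E
```

```text
(no output)
```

View pics/end.png

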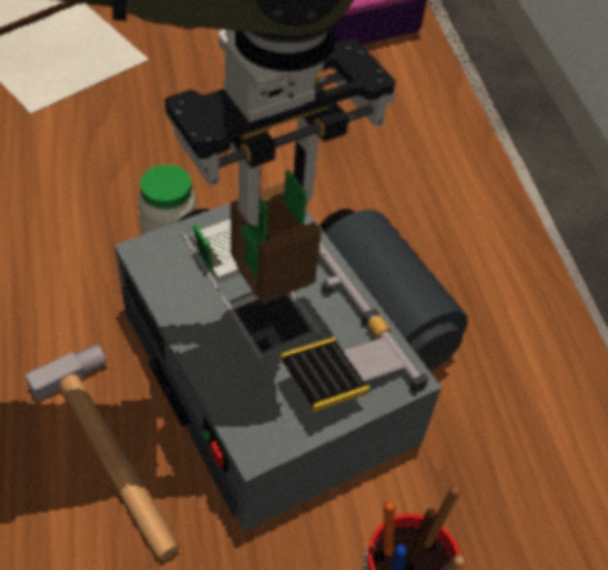

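The cassette hangs upright above its empty bay, with its lowest corner at crop (272,300), i.e. px (333,218). White cassette, jar, pot and hammer are undisturbed and the paddle is up. I check the underside height, then hand in.

```bash
python3 - <<'E'
from h import *
for z in(.165,.18,.19,.2):print(z,proj("side",w([.54,-.015,.3097],[[-.0295,-.04,z]])).round(1))
E
```

```text
0.165 [[327.5 229.3]]
0.18 [[327.7 224.6]]
0.19 [[327.9 221.4]]
0.2 [[328.  218.1]]
```

```bash
python3 -c "
from station import ctrl
print(ctrl.hand_in())"
```

```text
the job is handed in; nothing more can be done
None
```

I handed the job in at about 9.6 s: I pushed the paddle to its stop and it sprang back. The brown cassette is unlatched and held steady and upright, its underside about 75 mm above the deck. The white cassette, jar, brush pot and hammer look undisturbed in the last picture.

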